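# Pass a dish of glaze stain through the flap of the dust cabinet

### The arm

A 7-joint arm with a two-finger parallel gripper is mounted at the origin on the work surface. World frame = base frame: x ahead of the robot, y to its left, z up, the work surface at z = 0. Lengths are in m, angles in rad, forces in N, time in s.
With the tool pointing down it reaches from about 0.4 to 0.85 m from the base axis. Payload 10.4 kg.
Tool frame: the origin (TCP) lies on the centre line of the jaws, within the pads' length; the fingertips stand 17 mm ahead of it and the grasp point (between the pads) lies 2 mm behind it (manip.tcp_to_tips is the distance from the TCP to the fingertips, in m); z points along the fingers, x is the direction in which the jaws open and shut, and the axes are right-handed (so a half turn about z gives the same grasp; the last joint's range is limited). The gripper opens to 85 mm and grips with 20 to 120 N. Pads are 22 mm wide; open, the fingers measure 114 mm over their backs; the gripper's body (76 mm by 85 mm) begins 54 mm behind the grasp point. The pads swing forward as they close: fully open they stand 13 mm farther back than shut.
Start: joints at [-1.221, 0.332, -0.065, 1.46, 0.022, 1.35, -0.088], TCP at [0.228, 0.582, 0.248] pointing down, gripper open.
Joint ranges: [-2.6, 2.6], [-0.5, 2.12], [-1.47, 1.34], [0.16, 2.42], [-1.27, 4.41], [0.06, 2.06], [-2.6, 2.6]. Speed limits (rad/s): [2.22, 2.22, 2.79, 2.79, 3.14, 3.14, 3.14].

### API

Orientations are given as a unit quaternion [x, y, z, w].
In Python, from workcell import manip gives the robot as it stands.
- The arm moves only by the shell command python3 -m pendant 'ROWS' [FORCE]. ROWS is JSON, a list of rows, each a list of 3 entries, a list of its own where there are three numbers: the shift along the world's x, y, z in cm, then the turn, a rotation vector about the world's x, y, z in degrees, then the closure in counts, from 0 (fully open) to 255 (shut). A call has 1 to 12 rows; each row shifts and turns the pose as measured when the row begins; what a row does not reach is not made up. A row lasts 1/8 s, in which the tool goes at most 62.5 mm and 10.7 degrees, less where a joint would pass 70% of its speed; a pose out of reach is approached as far as the arm can. A call is refused whole if a number of a shift passes 6.25 or a number of a turn 10.7, either way. A call with a gripper value outside its range is refused whole. The fingers move at their own pace and stop on an object; FORCE is the grip in N (left out, the last holds). Time passes only in rows, so rows that do not move let the fingers close. It gives the time, the measured TCP pose, the force and the opening at its end, in the units of the state.
- manip.get_obs(): the state, without advancing time (a new reading comes with each control period).
- manip.camera(name): name is "side" or "top"; returns a dict with "pixels" (480x640x3 uint8, red, green, blue), "range_z" (480x640 float32, m along the optical axis (not along the pixel's ray), 0 where there is no reading), "K" (3x3 intrinsics, pixels), "origin" and "rotation" of the camera in the world. Camera axes: x right, y down, z forward; pixel columns grow to the right and rows downward; lengths in m; the calibration is good to about 2 mm. A picture is of the moment at which its call begins.
- manip.hand_in(): hands the job in, once; it reports no verdict.
The state is a dict: "clock": time; "joint_pos": joint angles; "joint_velocities": joint speeds; "tau": joint torques, N m; "position": TCP position; "ee_rot": TCP orientation; "ft_force": force on the tool from outside, world axes, zero at the start; "torque": the same for the moment, N m; "grip_width": opening from 0.0 (shut) to 1.0 (fully open).
Only numpy, scipy, OpenCV 4.12 (cv2) and the standard library are available. Lean on these libraries where they do the work, as an engineer would, in place of code of your own. Each camera call takes 0.05 s, during which the arm holds its last target.

### The job

Slide the shallow lidded dish of glaze stain along the bench to the dust cabinet, push the hanging flap open with it and keep sliding until it is right through and clear of the flap, then draw the fingers back out so that the flap falls fully shut behind it. Only push the dish, steadily, with the fingertips or the outside of the fingers: it stays flat on the bench and is never picked up, tipped or flicked through. Leave the test piece and small cups beside the cabinet where they stand.

Things in the scene. Friction and masses are not known exactly. Their poses are not given: they have to be found in the camera images.
- dish: The shallow round white plastic dish with an overlapping closed lid, loose on the bench: 16 mm high, 104 mm across the lid (its rim from 5 to 16 mm high), 98 mm across the foot; 0.12 to 0.26 kg. Origin: centre of its underside, z up. It starts with its centre 150 to 190 mm in front of the flap and up to 50 mm to either side of the opening's middle.
- cabinet: Dust-extracted weighing cabinet fixed on the bench, bottomless (bench top is its floor, no sill): white skirt, clear panes, 440 wide, 360 deep, 250 mm high, black cone and hose on the roof. Faces the robot's left (+y) within 0.3 rad. Origin: bench level, middle of the pass opening, plane of the shut flap; x points level into the cabinet (the way the dish goes), y across the opening, z up.
- mouth_top (a point): Middle of the upper outer edge of the aluminium surround of the pass opening, 82 mm above the cabinet's origin. The surround sticks out 50 mm from the cabinet's front (cabinet x = 0 to 50 mm), its opening 170 mm wide between 4 mm walls, 78 mm high inside; the flap hangs in its outer mouth. Behind the flap the way is free for 180 mm; then a balance stands at cabinet y = 15 to 185 mm.
- flap (a joint): Steel sheet flap 164 mm wide, 3 mm thick, 0.12 kg, hung on a level pin across the mouth 74 mm above the bench (cabinet x = 0); lower edge 6 mm above the bench. Value in rad: 0 = shut (a stop bars outward swing), growing as the lower edge swings in and up, at most 1.35. Shut by gravity alone; it rests on what is under it and drops off the dish only when the dish's near rim is 36 mm past the flap's plane.
- test_piece: Bystander: wavy upright glazed test piece, 65 mm high, on a round clay foot 38 mm across, loose. Origin: centre of its underside. The bystanders stand beside the mouth, 145 to 210 mm to either side of its middle, 15 to 60 mm in front of the flap's plane.
- cup_lidded: Bystander: small lidded plastic cup, 60 mm across the lid, 50 mm high, loose. Origin: centre of its underside.
- cup_open: Bystander: small empty open white plastic cup, 60 mm across the rim, 50 mm high, loose. Origin: centre of its underside.
Things that resemble listed ones, but are neither listed nor needed, are in the scene too. Several things look just like the dish: the one meant starts farthest from the robot's base.

How it is judged:
On the way, in this order (a step that is already met when the one before it is completed fails the run):
1. the flap is pushed open (more than 0.35 rad) while the dish enters the mouth (value of joint flap above 0.35 rad and x of dish in the frame of cabinet between -0.06 and 0.04 m), for 0.1 s.
2. the whole dish has passed the flap's plane, standing flat (x of dish in the frame of cabinet above 0.06 m and angle between dish's own z axis and vertical below 0.1 rad), for 0.2 s.
At the end, for the whole second after the job is handed in: The dish stands at rest and flat on the bench wholly inside the flap (its centre more than 60 mm past the flap's plane), and the flap hangs shut (less than 0.05 rad) (x of dish in the frame of cabinet above 0.06 m and value of joint flap below 0.05 rad and height (world z) of dish below 0.005 m and angle between dish's own z axis and vertical below 0.05 rad and linear speed of dish below 0.01 m/s); the robot touches nothing.
It fails at once if the dish is lifted (more than 10 mm off the bench) (height (world z) of dish above 0.01 m).
It fails at once if the dish is tipped (more than 0.3 rad) (angle between dish's own z axis and vertical above 0.3 rad).
It fails at once if the dish is flicked or shot along (faster than 0.5 m/s) (linear speed of dish above 0.5 m/s).
It fails at once if a test piece or small cup is displaced (20 mm) or knocked over (distance of any of test_piece, cup_lidded, cup_open from where it was at the start of the episode above 0.02 m or angle between any of test_piece, cup_lidded, cup_open's own z axis and vertical above 0.5 rad).
It also fails if it takes over 48 s, if anything falls off the work surface, if the arm or the gripper's body presses on something with over 40 N, if the wrist force passes 120 N, or if a joint passes its speed limit or range.

## Working session

There is one attempt and no reset: what is moved stays moved. The work goes in short steps, Python scripts to look and compute and a shell command to move; the robot and the scene stay as the last step left them, time stands still between calls to the robot, and variables do not carry over. Pictures are saved under pics/ and viewed, and the job is handed in when it is done.

```bash
ls; mkdir -p pics
python3 - <<'E'
from workcell import manip
import cv2,numpy as np
for n in ("side","top"):
    c=manip.camera(n); cv2.imwrite(f"pics/{n}0.png",c["pixels"][:,:,::-1])
    np.savez(f"{n}0.npz",**c); print(n,c["K"],c["origin"],c["rotation"])
o=manip.get_obs();print(o)
E
```

```text
pics
side [[526.85281077   0.         325.81126114]
 [  0.         526.85281077 232.2907938 ]
 [  0.           0.           1.        ]] [ 1.05752985 -0.05971613  0.72685998] [ 0.75466778  0.54585176 -0.21041923 -0.29706253]
top [[477.94479895   0.         326.31032583]
 [  0.         477.94479895 232.0832944 ]
 [  0.           0.           1.        ]] [0.38554299 0.11958397 1.02111947] [-0.69416079  0.71704179 -0.0339738   0.05326958]
{'clock': 0.1, 'joint_pos': array([-1.2205932 ,  0.33283287, -0.06469909,  1.46082874,  0.02159327,
        1.34988341, -0.08852857]), 'joint_velocities': array([ 0.00144771, -0.00136718,  0.00072117, -0.00155349,  0.00148249,
       -0.00115206, -0.00022383]), 'tau': array([ 9.77703930e-04, -6.26741910e+01,  4.90132661e-02, -3.92431712e+01,
        1.63484551e-02,  6.88053580e-03, -3.46889306e-05]), 'position': array([0.22753321, 0.58179207, 0.24759401]), 'ee_rot': array([ 8.25905065e-01,  5.63808858e-01, -5.05209486e-04,  3.74130914e-04]), 'ft_force': array([-0.94429975, -0.99664093, -0.44371135]), 'torque': array([0.01834232, 0.03969991, 0.0363819 ]), 'grip_width': 1.0023480192544023}
```

View pics/side0.png

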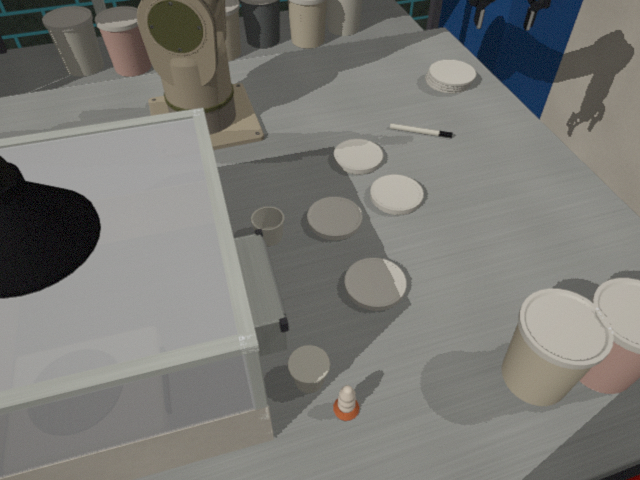

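View pics/top0.png

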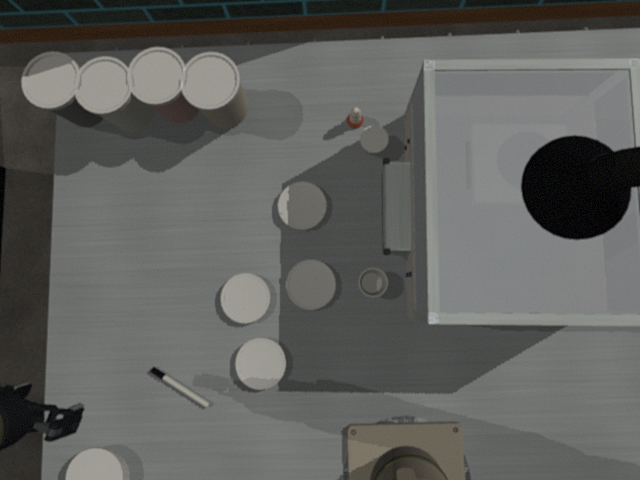

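The dish meant is at top-view (302,205) and side-view (376,283), the farthest from the base. The mouth runs from (386,162) to (386,252) in the top view and from (258,232) to (284,325) in the side view. The cups and test piece stand next to it.

```bash
cat > h.py <<'E'
import numpy as np,cv2
from scipy.spatial.transform import Rotation as R
def ld(n): return dict(np.load(n))
def rot(c):
    r=c["rotation"]; return R.from_quat(r).as_matrix() if r.size==4 else r
def onz(c,uv,z):
    d=rot(c)@np.linalg.inv(c["K"])@np.array([uv[0],uv[1],1.]); o=c["origin"]; return o+d*(z-o[2])/d[2]
def tri(cs,uvs):
    A=np.zeros((3,3));b=np.zeros(3)
    for c,uv in zip(cs,uvs):
        d=rot(c)@np.linalg.inv(c["K"])@np.array([uv[0],uv[1],1.]);d/=np.linalg.norm(d);P=np.eye(3)-np.outer(d,d);A+=P;b+=P@c["origin"]
    return np.linalg.solve(A,b)
def pt(c,uv):
    u,v=int(round(uv[0])),int(round(uv[1])); z=np.median(c["range_z"][v-1:v+2,u-1:u+2])
    return c["origin"]+rot(c)@(np.linalg.inv(c["K"])@np.array([uv[0],uv[1],1.])*z)
def cloud(c):
    v,u=np.mgrid[0:480,0:640]; z=c["range_z"]
    p=np.stack([u*z,v*z,z],-1)@np.linalg.inv(c["K"]).T
    return p@rot(c).T+c["origin"]
E
python3 - <<'E'
from h import *
t=ld("top0.npz");s=ld("side0.npz")
np.set_printoptions(precision=4,suppress=True)
print(pt(t,(340,350)),pt(s,(450,350)))
P=cloud(t)
m=((P[...,2]>0.009)&(P[...,2]<0.03)&(t["range_z"]>0)).astype(np.uint8)
m=cv2.morphologyEx(m,cv2.MORPH_OPEN,np.ones((5,5)))
n,l,st,ce=cv2.connectedComponentsWithStats(m)
for i in range(1,n):
    if st[i,4]>600:
        c,_=cv2.findContours((l==i).astype(np.uint8),0,2); (u,v),r=cv2.minEnclosingCircle(c[0]); q=onz(t,(u,v),.016)
        print(st[i],ce[i],u,v,r,"->",q,np.hypot(*q[:2]),np.median(P[...,2][l==i]))
for n,c,b in(("t",t,(270,90,430,310)),("s",s,(200,150,430,430))):
    im=c["pixels"][b[1]:b[3],b[0]:b[2],::-1]; im=np.clip(im.astype(float)*1.5,0,255).astype(np.uint8)
    k=min(790/im.shape[1],590/im.shape[0]); print(n,k)
    cv2.imwrite(f"pics/{n}crop.png",cv2.resize(im,None,fx=k,fy=k,interpolation=2))
E
```

```text
[0.2638 0.1246 0.0002] [0.7197 0.2617 0.0003]
[ 278  182   49   48 1799] [301.8082 205.881 ] 301.98138427734375 205.85105895996094 24.187332153320312 -> [0.569  0.1954 0.016 ] 0.6016147089389133 0.014955365596277748
[ 287  260   49   50 1934] [310.7653 284.5869] 310.6609191894531 284.6417541503906 24.91231346130371 -> [0.401  0.1813 0.016 ] 0.44011831049721895 0.015026461682730585
[ 221  274   49   50 1911] [245.168 298.169] 244.94117736816406 298.058837890625 25.15740394592285 -> [0.3774 0.3198 0.016 ] 0.494684548141849 0.01496535888876549
[ 236  338   50   52 2018] [260.3826 363.3171] 260.18902587890625 363.43292236328125 26.088428497314453 -> [0.2431 0.2896 0.016 ] 0.37808714610595684 0.014993168887581843
[ 348  423  117   57 4100] [404.2229 446.8351] 406.0 453.0 63.561092376708984 -> [ 0.0612 -0.0003  0.016 ] 0.061181023135972436 0.012521446602549058
t 2.6818181818181817
s 2.107142857142857
```

View pics/tcrop.png

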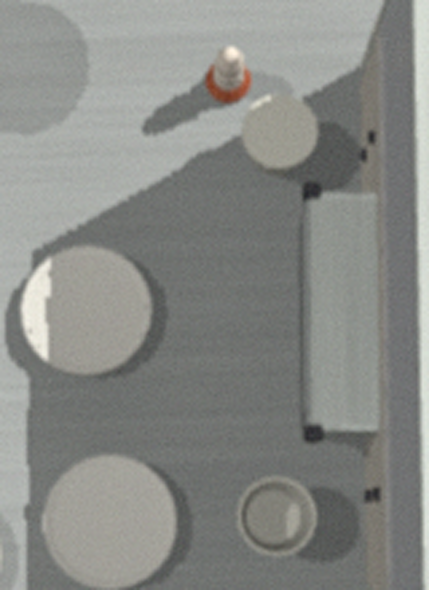

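View pics/scrop.png

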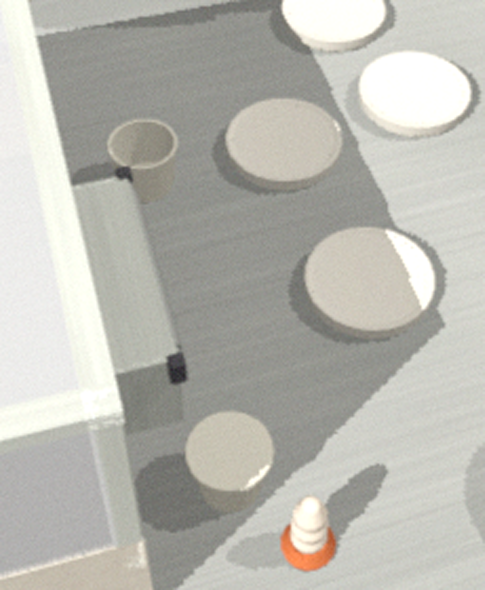

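Run:
```python
from h import *
np.set_printoptions(precision=4,suppress=True)
for n,roi in(("top",(375,150,425,262)),("side",(225,225,295,340))):
    c=ld(n+"0.npz");P=cloud(c)
    m=np.zeros((480,640),bool);m[roi[1]:roi[3],roi[0]:roi[2]]=1
    m&=(abs(P[...,2]-.082)<.006)
    m=cv2.morphologyEx(m.astype(np.uint8),cv2.MORPH_OPEN,np.ones((5,5)))
    cs,_=cv2.findContours(m,0,2);k=max(cs,key=cv2.contourArea)
    q=P[m>0]; print(n,len(q),np.median(q[:,2]))
    r=cv2.minAreaRect((q[:,:2]*1000).astype(np.float32)); print(r, cv2.boxPoints(r))
# edge fit of outer edge in the images: gradient -> use hand-picked corners, triangulated
t=ld("top0.npz");s=ld("side0.npz")
# crop->full
T=lambda u,v:(270+u/2.6818,90+v/2.6818); S=lambda u,v:(200+u/2.1071,150+v/2.1071)
far=(T(306,192),S(176,363)); near=(T(305,430),S(127,182))
for a in(far,near):
    print(tri([t,s],a),onz(t,a[0],.082),onz(s,a[1],.082))
dish=(301.98,205.85); print(tri([t,s],[dish,S(370,279)]),onz(s,S(370,279),.016))
for nm,a in(("lid",T(281,132)),("open",T(277,514))): print(nm,onz(t,a,.05))
print("tp",onz(t,T(228,84),.005))
print("lids side",onz(s,S(230,452),.05),onz(s,S(143,148),.05),onz(s,S(308,549),.005))
```

```text
top 2456 0.081974831959718
((553.57470703125, 1.3124027252197266), (55.50636291503906, 183.81805419921875), 87.47858428955078) [[460.5337 -22.3706]
 [644.1738 -30.4572]
 [646.6157  24.9954]
 [462.9756  33.0821]]
side 3038 0.08271071617348791
((551.1467895507812, 3.8628883361816406), (49.7430305480957, 194.5704803466797), 87.93611145019531) [[453.0289 -17.4889]
 [647.4732 -24.4961]
 [649.2646  25.2147]
 [454.8204  32.2219]]
[0.6415 0.0209 0.0796] [0.6412 0.0229 0.082 ] [0.6425 0.0188 0.082 ]
[0.4628 0.0292 0.074 ] [0.4625 0.0318 0.082 ] [0.4695 0.0263 0.082 ]
[0.5697 0.1961 0.0128] [0.572  0.1954 0.016 ]
lid [0.6987 0.0369 0.05  ]
open [0.4026 0.0527 0.05  ]
tp [0.7556 0.0747 0.005 ]
lids side [0.7013 0.0386 0.05  ] [0.4066 0.0526 0.05  ] [0.7631 0.0738 0.005 ]
```

```bash
cat >> h.py <<'E'
O=np.array([.5535,.0275,0]); ang=np.deg2rad(-2.4)
Y=np.array([np.cos(ang),np.sin(ang),0]); X=np.array([np.sin(ang),-np.cos(ang),0])  # cabinet x inward, |lateral|
def cab(p): d=np.asarray(p)-O; return np.array([d@X,d@Y,d[2]])
def goalR(tilt,yaw=0):
    t=np.deg2rad(tilt); y=R.from_rotvec([0,0,np.deg2rad(yaw)])
    z=y.apply(X*np.cos(t)-np.array([0,0,np.sin(t)])); x=y.apply(Y); return R.from_matrix(np.stack([x,np.cross(z,x),z],1))
def status(tilt=25,yaw=0,go=None):
    from workcell import manip
    np.set_printoptions(precision=4,suppress=True)
    o=manip.get_obs(); r=R.from_quat(o["ee_rot"]); tip=o["position"]+r.apply([0,0,manip.tcp_to_tips])
    w=np.degrees((goalR(tilt,yaw)*r.inv()).as_rotvec())
    print("t",o["clock"],"pos",o["position"],"tip",tip,"cabtip",cab(tip),"\n f",o["ft_force"],"grip",o["grip_width"],"q",o["joint_pos"],"\n axis",r.apply([0,0,1]),"rotleft",w,np.linalg.norm(w))
    if go is not None:
        g=O+X*go[0]+Y*go[1]+np.array([0,0,go[2]]) - goalR(tilt,yaw).apply([0,0,manip.tcp_to_tips]); print(" shift cm",(g-o["position"])*100)
E
python3 - <<'E'
from h import *
from workcell import manip
print(manip.tcp_to_tips,[a for a in dir(manip) if a[0]!='_'])
status(go=(-.26,.009,.08))
# cabinet front roof edge direction, via top-image line at z=.25
t=ld("top0.npz");s=ld("side0.npz")
a,b=onz(t,(429.5,65),.25),onz(t,(428.5,320),.25);print(a,b,np.degrees(np.arctan2((a-b)[1],(a-b)[0])),cab(a),cab(b))
for q in[(.7,.038,0),(.404,.0527,0),(.759,.0745,0),(.569,.1955,0),(.401,.1813,0)]:print(cab(q))
E
```

```text
0.017 ['MotionError', 'camera', 'get_obs', 'hand_in', 'tcp_to_tips']
t 0.1 pos [0.2275 0.5818 0.2476] tip [0.2275 0.5818 0.2306] cabtip [-0.5401 -0.3489  0.2306] 
 f [-0.9443 -0.9966 -0.4437] grip 1.0023480192544023 q [-1.2206  0.3328 -0.0647  1.4608  0.0216  1.3499 -0.0885] 
 axis [-0.0004 -0.0012 -1.    ] rotleft [-57.694  -37.7196 -62.8295] 93.26791084145427
 shift cm [ 34.6492 -27.9503 -16.0409]
[ 0.7598 -0.0437  0.25  ] [ 0.3361 -0.018   0.25  ] -3.475712436351984 [0.0625 0.2091 0.25  ] [ 0.0546 -0.2153  0.25  ]
[-0.0166  0.1459  0.    ]
[-0.0189 -0.1504  0.    ]
[-0.0556  0.2034  0.    ]
[-0.1685  0.0085  0.    ]
[-0.1473 -0.1588  0.    ]
```

```bash
sed -i 's/-2.4)/-2.9)/' h.py; python3 -m pendant '[[[3.4,-2.4,0],[-6.4,-4.2,-7],150],[[3.4,-2.4,0],[-6.4,-4.2,-7],150],[[3.4,-2.4,0],[-6.4,-4.2,-7],150],[[3.4,-2.4,0],[-6.4,-4.2,-7],150],[[3.4,-2.4,0],[-6.4,-4.2,-7],150]]' 30
python3 - <<'E'
from h import *
status(go=(-.26,.009,.08))
E
```

```text
clock: 0.72
position: [0.3991, 0.4591, 0.2486]
ee_rot: [0.908, 0.255, -0.006, 0.331]
ft_force: [1.2, -0.9, -0.6]
grip_width: 0.417
t 0.725 pos [0.3991 0.4591 0.2486] tip [0.4018 0.4488 0.2354] cabtip [-0.4131 -0.1728  0.2354] 
 f [ 1.2062 -0.8502 -0.615 ] grip 0.41713600738654544 q [-1.2581  0.6368  0.1848  1.1878  0.3413  1.8309 -0.53  ] 
 axis [ 0.1583 -0.6047 -0.7805] rotleft [-24.837  -15.9988 -27.5957] 40.42724421488231
 shift cm [ 17.7331 -15.699  -16.1441]
```

```bash
python3 -m pendant '[[[3.5,-2.5,0],[-6.2,-4,-7],150],[[3.5,-2.5,0],[-6.2,-4,-7],150],[[3.5,-2.5,0],[-6.2,-4,-7],150],[[3.5,-2.5,0],[-6.2,-4,-7],150]]'
python3 - <<'E'
from h import *
status(go=(-.26,.009,.08))
from workcell import manip
cv2.imwrite("pics/s1.png",manip.camera("side")["pixels"][:,:,::-1])
E
```

```text
clock: 1.23
position: [0.5221, 0.3601, 0.2344]
ee_rot: [0.856, 0.011, -0.032, 0.516]
ft_force: [-0.8, -1.2, -2.6]
grip_width: 0.41
t 1.225 pos [0.5221 0.3601 0.2344] tip [0.5214 0.3451 0.2264] cabtip [-0.3155 -0.0481  0.2264] 
 f [-0.7686 -1.2108 -2.622 ] grip 0.4097384109498694 q [-1.2519  1.0693  0.7594  0.9116  0.1965  2.0569 -0.5006] 
 axis [-0.0426 -0.8839 -0.4658] rotleft [-2.9445 -3.7044 -2.045 ] 5.155048458989074
 shift cm [  5.4283  -5.799  -14.7181]
```

View pics/s1.png

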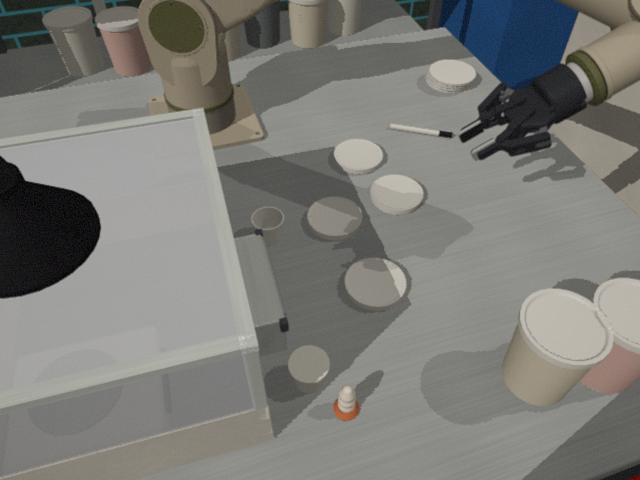

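```bash
python3 -m pendant '[[[1.8,-1.5,-3],[-1,-1.2,-0.7],150],[[1.8,-1.5,-3],[-1,-1.2,-0.7],150],[[1.8,-1.5,-3],[-1,-1.2,-0.7],150]]'
python3 - <<'E'
from h import *
status(go=(-.26,.009,.05))
E
```

```text
clock: 1.65
position: [0.5788, 0.3109, 0.1401]
ee_rot: [0.839, -0.026, -0.014, 0.543]
ft_force: [-0.5, 0.1, 0.3]
grip_width: 0.412
t 1.65 pos [0.5788 0.3109 0.1401] tip [0.5779 0.2955 0.1332] cabtip [-0.2689  0.0109  0.1332] 
 f [-0.5418  0.1024  0.255 ] grip 0.41167282510105 q [-1.1616  1.2114  0.7565  0.9099  0.186   1.9415 -0.5911] 
 axis [-0.0516 -0.9107 -0.4099] rotleft [0.8171 0.2367 0.4722] 0.9730177284654136
 shift cm [-0.2403 -0.8842 -8.2954]
```

```bash
python3 -m pendant '[[[0,0,-3],[0.4,0.1,0.2],150],[[0,0,-3],[0.4,0.1,0.2],150],[[0,0,-2],[0,0,0],150],[[0,0,0],[0,0,0],150]]'
python3 - <<'E'
from h import *
status(go=(-.24,.0085,.016))
from workcell import manip
cv2.imwrite("pics/s2.png",manip.camera("side")["pixels"][:,:,::-1])
cv2.imwrite("pics/t2.png",manip.camera("top")["pixels"][:,:,::-1])
E
```

```text
clock: 2.15
position: [0.5768, 0.3115, 0.0527]
ee_rot: [0.843, -0.02, -0.016, 0.537]
ft_force: [-0.8, -1.0, -0.1]
grip_width: 0.411
t 2.15 pos [0.5768 0.3115 0.0527] tip [0.576  0.2961 0.0455] cabtip [-0.2694  0.0088  0.0455] 
 f [-0.784  -0.9995 -0.0821] grip 0.41099888776762994 q [-1.1506  1.3016  0.7145  0.9113  0.1324  1.8666 -0.6605] 
 axis [-0.0483 -0.9051 -0.4224] rotleft [-0.0028 -0.2838  0.0207] 0.2845650813706883
 shift cm [-0.1862 -2.9306 -2.9533]
```

View pics/s2.png

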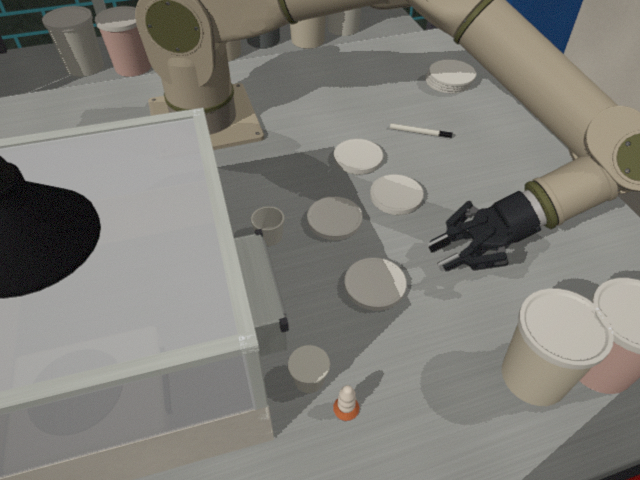

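View pics/t2.png

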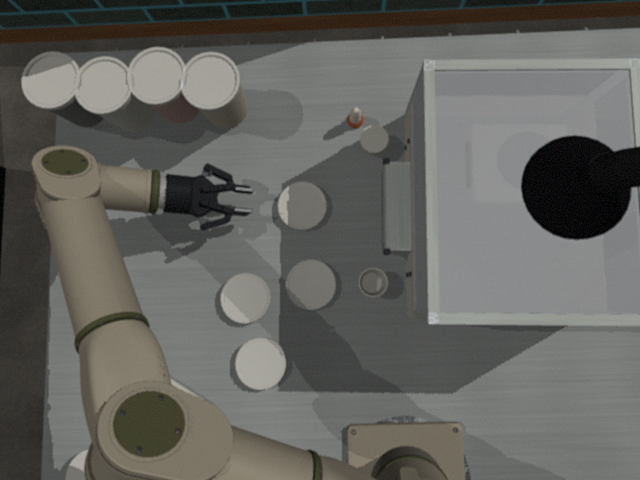

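The hand is behind the dish and lined up with it: fingertips in the top view at (250,188) and (250,211), dish at (302,205). Next I'll lower it to rim height.

```bash
python3 -m pendant '[[[-0.1,-0.5,-1.5],[0,-0.2,0],150],[[0,0,-1.3],[0,0,0],150],[[0,0,-0.2],[0,0,0],150],[[0,0,0],[0,0,0],150]]'
python3 - <<'E'
from h import *
status(go=(-.22,.0085,.014))
from workcell import manip
for n in("side","top"):
    c=manip.camera(n);P=cloud(c);q=P.reshape(-1,3);px=c["pixels"]
    b=np.array([cab(p) for p in q[(np.linalg.norm(q[:,:2]-[.575,.3],axis=1)<.09)]])
    d=b[(b[:,2]>.006)&(b[:,0]<-.225)]
    print(n,len(d),d[:,0].max()); e=d[d[:,0]>d[:,0].max()-.03]
    for x0 in np.arange(-.30,-.2,.01):
        g=d[(d[:,0]>x0)&(d[:,0]<=x0+.01)]
        if len(g):print(round(x0,3),len(g),g[:,1].min(),g[:,1].max(),g[:,2].min(),g[:,2].max())
    cr=px[120:420,300:640] if n=="side" else px[120:290,120:440]
    cv2.imwrite(f"pics/{n}3.png",cv2.resize(cr[:,:,::-1],None,fx=2.2 if n=="top" else 1.9,fy=2.2 if n=="top" else 1.9))
E
```

```text
clock: 2.75
position: [0.5771, 0.3073, 0.0251]
ee_rot: [0.844, -0.022, -0.012, 0.536]
ft_force: [0.1, -0.1, 0.0]
grip_width: 0.41
t 2.75 pos [0.5771 0.3073 0.0251] tip [0.5763 0.2919 0.0178] cabtip [-0.2652  0.0094  0.0178] 
 f [ 0.1376 -0.1065  0.0474] grip 0.4097574716762178 q [-1.1483  1.329   0.7053  0.9188  0.1189  1.8332 -0.689 ] 
 axis [-0.0437 -0.9038 -0.4258] rotleft [-0.1895  0.2249 -0.0332] 0.2959793403086572
 shift cm [-0.318  -4.5118 -0.3868]
side 2725 -0.26098063046438263
-0.3 176 -0.02466066889238656 0.04415602496209185 0.020723695750255566 0.052020686023992235
-0.29 160 -0.023532456523159533 0.04100908752269711 0.014709180728848859 0.045603648521294726
-0.28 166 -0.02345963510460416 0.04111172085348071 0.012151484202319707 0.039772959288852605
-0.27 84 -0.02190612179484055 0.03693694382793111 0.01180445979945488 0.03547533737425801
top 1483 -0.26350712477095745
-0.3 83 -0.02320771241467984 0.042186765424105654 0.024373469417334204 0.05089050052569366
-0.29 84 -0.02226660190676635 0.04104841769675842 0.014651185054735283 0.04326147597998409
-0.28 74 -0.02186373137085818 0.039532474548013535 0.015703464524654542 0.03736872113450118
-0.27 30 -0.014967044817043494 0.033220034388275005 0.015653382760796086 0.03584433369128126
```

View pics/side3.png

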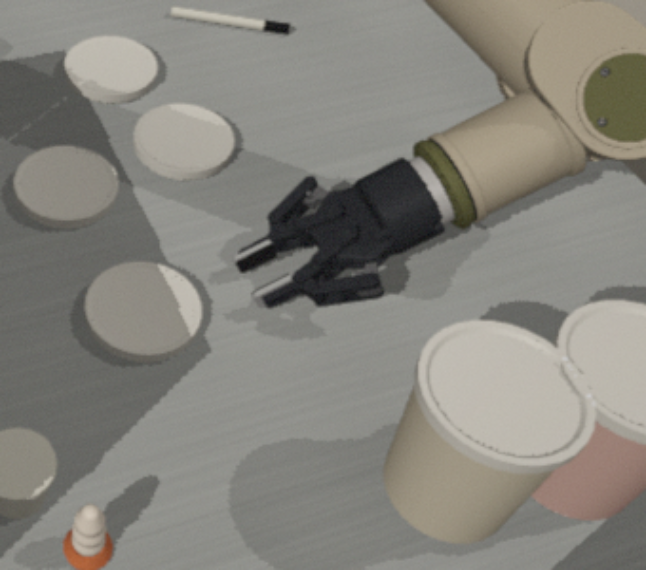

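```bash
python3 -m pendant '[[[-0.1,-1,-0.4],[-0.2,0.2,0],150],[[-0.1,-1,-0.15],[0,0,0],150],[[-0.05,-1,0],[0,0,0],150],[[0,-0.5,0],[0,0,0],150]]'
python3 - <<'E'
from h import *
status(go=(-.22,.0085,.013))
E
```

```text
clock: 3.35
position: [0.5746, 0.2697, 0.02]
ee_rot: [0.843, -0.021, -0.013, 0.537]
ft_force: [-0.5, -0.1, -0.2]
grip_width: 0.409
t 3.35 pos [0.5746 0.2697 0.02  ] tip [0.5738 0.2543 0.0128] cabtip [-0.2275  0.0088  0.0128] 
 f [-0.4952 -0.1047 -0.1622] grip 0.40910479067258243 q [-1.1618  1.2894  0.7106  1.0437  0.1327  1.7497 -0.6869] 
 axis [-0.0452 -0.9051 -0.4227] rotleft [-0.0035  0.0531 -0.0134] 0.05489781982018369
 shift cm [-0.0677 -0.7476  0.0189]
```

Next I'll push gently, watching force and z.

```bash
python3 -m pendant '[[[-0.05,-1,0],[0,0,0],150],[[-0.05,-1,0],[0,0,0],150],[[-0.05,-1,0],[0,0,0],150],[[-0.05,-1,0],[0,0,0],150],[[-0.05,-1,0],[0,0,0],150]]'
python3 - <<'E'
from h import *
from workcell import manip
status(go=(-.12,.0085,.013))
c=manip.camera("top");cv2.imwrite("pics/t4.png",cv2.resize(c["pixels"][120:300,220:460,::-1],None,fx=3,fy=3))
c=manip.camera("side");cv2.imwrite("pics/s4.png",cv2.resize(c["pixels"][180:400,200:500,::-1],None,fx=2.6,fy=2.6))
E
```

```text
clock: 3.98
position: [0.5719, 0.217, 0.0201]
ee_rot: [0.844, -0.021, -0.013, 0.537]
ft_force: [-0.9, 1.2, 0.0]
grip_width: 0.413
t 3.975 pos [0.5719 0.217  0.0201] tip [0.5712 0.2016 0.0129] cabtip [-0.1747  0.0089  0.0129] 
 f [-0.9052  1.1548  0.0018] grip 0.41326844726891443 q [-1.1727  1.2323  0.7239  1.1996  0.1554  1.64   -0.6802] 
 axis [-0.0443 -0.9046 -0.424 ] rotleft [-0.0834  0.0667 -0.0693] 0.1273104010976141
 shift cm [-0.3102 -5.4649  0.0038]
```

View pics/t4.png

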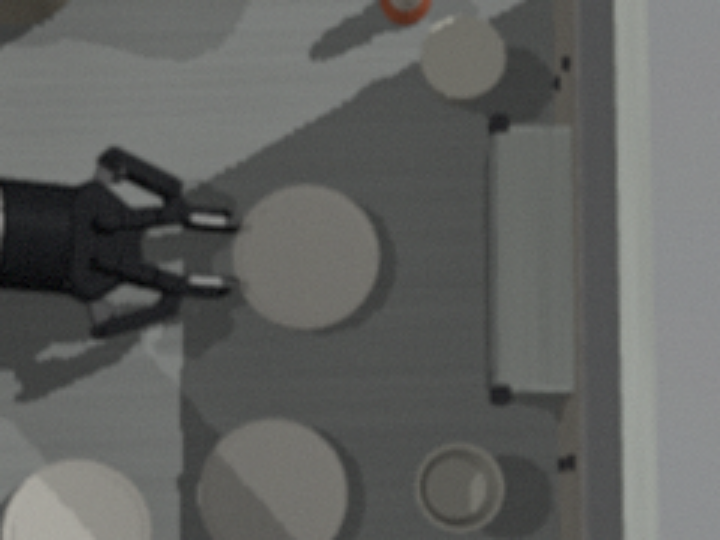

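View pics/s4.png

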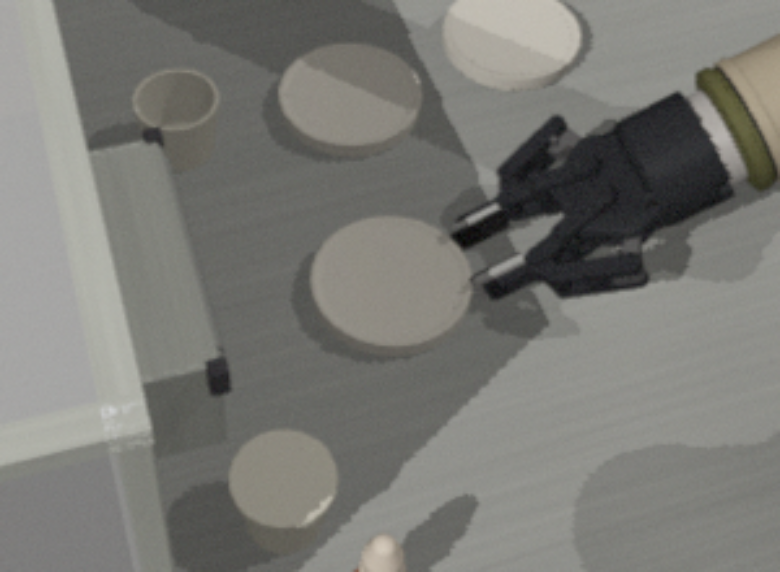

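The dish sits squarely in both fingertips and has moved straight, to crop (307,256), with the mouth's middle at about row 259. I'll keep pushing.

```bash
python3 -c "
from h import *
print(cab(onz(ld('top0.npz'),(322.3,205.3),.016)))"; python3 -m pendant '[[[-0.05,-1.2,0],[0,0,0],150],[[-0.05,-1.2,0],[0,0,0],150],[[-0.05,-1.2,0],[0,0,0],150],[[-0.05,-1.2,0],[0,0,0],150],[[-0.05,-1.2,0],[0,0,0],150],[[-0.05,-1.2,0],[0,0,0],150],[[-0.05,-1.2,0],[0,0,0],150]]'
python3 - <<'E'
from h import *
from workcell import manip
status(go=(-.0,.0085,.013))
c=manip.camera("top");cv2.imwrite("pics/t5.png",cv2.resize(c["pixels"][120:300,220:460,::-1],None,fx=3,fy=3))
c=manip.camera("side");cv2.imwrite("pics/s5.png",cv2.resize(c["pixels"][180:400,200:500,::-1],None,fx=2.6,fy=2.6))
E
```

```text
[-0.12505452  0.00881002  0.016     ]
clock: 4.95
position: [0.5682, 0.1272, 0.0203]
ee_rot: [0.843, -0.021, -0.013, 0.537]
ft_force: [-0.1, 0.5, 0.4]
grip_width: 0.414
t 4.95 pos [0.5682 0.1272 0.0203] tip [0.5675 0.1118 0.0131] cabtip [-0.0849  0.0097  0.0131] 
 f [-0.0803  0.5203  0.3952] grip 0.413698783050114 q [-1.1667  1.1621  0.7525  1.4105  0.1967  1.4725 -0.6664] 
 axis [-0.0446 -0.9046 -0.4239] rotleft [-0.0757  0.0718 -0.0458] 0.11391848738570456
 shift cm [-0.5444 -8.474  -0.0093]
```

View pics/t5.png

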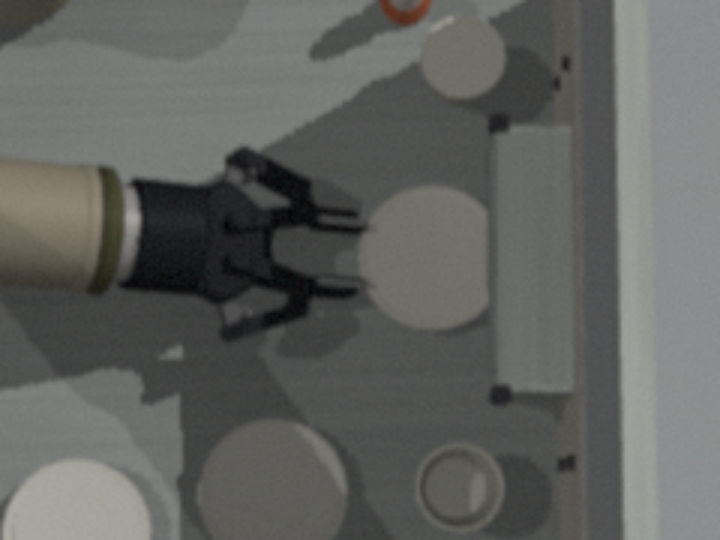

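View pics/s5.png

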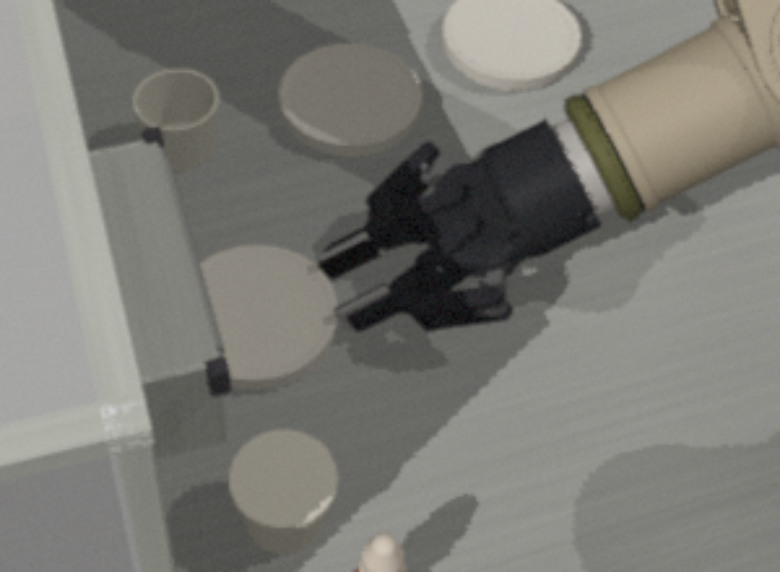

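Run:
```python
from h import *
from workcell import manip
np.set_printoptions(precision=4,suppress=True)
o=manip.get_obs(); r=R.from_quat(o["ee_rot"]); tip=o["position"]+r.apply([0,0,.017]); ct=cab(tip)
for n in("top","side"):
    c=manip.camera(n);q=(cloud(c).reshape(-1,3)); k=(c["range_z"].ravel()>0)&(np.linalg.norm(q-tip,axis=1)<.16); b=np.array([cab(p) for p in q[k]]); b=b[(abs(b[:,1]-ct[1])<.065)&(b[:,0]<ct[0])&(b[:,2]>.02)]
    for a in range(0,140,10):
        g=b[(ct[0]-b[:,0]>a/1000)&(ct[0]-b[:,0]<=(a+10)/1000)]
        if len(g): print(n,a,len(g),"z95/max",np.percentile(g[:,2],98),g[:,2].max(),"lat",g[:,1].min()-ct[1],g[:,1].max()-ct[1])
```

```text
top 0 46 z95/max 0.03142352491871774 0.03222434860309209 lat -0.031705310731613215 0.02934891927262083
top 10 73 z95/max 0.036062051608722084 0.03662408767181291 lat -0.03135944971789726 0.03100029879601189
top 20 68 z95/max 0.04035611224599489 0.04299677283354719 lat -0.03110942359012477 0.03120230120801845
top 30 107 z95/max 0.04782311775253324 0.04864550650040356 lat -0.04720047566245092 0.04707723903696358
top 40 156 z95/max 0.051545803874124906 0.053691724024839904 lat -0.052215182892326406 0.0512045972631315
top 50 176 z95/max 0.06049632480398587 0.06310189711508674 lat -0.05508841081777457 0.0558946798086621
top 60 209 z95/max 0.06490754170135467 0.0698058108076769 lat -0.05997513498672682 0.06115325346538664
top 70 244 z95/max 0.07225696105742005 0.0748823923921943 lat -0.06480420007270646 0.06396200956563754
top 80 291 z95/max 0.07668905924593412 0.07988958069339891 lat -0.06498251726574902 0.06421044340650614
top 90 278 z95/max 0.07406861206004886 0.07604219621916952 lat -0.06383744375450692 0.06324959524976359
top 100 246 z95/max 0.10608891789520741 0.10910438236364295 lat
[... 1137 characters left out ...]
677 0.07466220864797246 lat -0.06486127279143439 0.06374410194660889
side 80 465 z95/max 0.07662841544440051 0.07919052101391078 lat -0.06481318236912223 0.064832006479164
side 90 356 z95/max 0.0735892807980895 0.07558987120461624 lat -0.061583306808916286 0.06472589427077227
side 100 471 z95/max 0.10609468329502025 0.10773316420142898 lat -0.036751298355774155 0.04211643942824947
side 110 327 z95/max 0.11103472449832137 0.11246461089196091 lat -0.029654377833804098 0.03818125777485593
side 120 260 z95/max 0.11317314729903633 0.11380627091503415 lat -0.028480395131338456 0.03789990500520733
side 130 74 z95/max 0.10060594338736074 0.1019960614638411 lat 0.02554111822948179 0.03791507547185389
```

The hand's profile stays below 74 mm as far as 70 mm behind the tips, so reaching 45 to 50 mm past the plane is safe.

```bash
python3 -m pendant '[[[-0.05,-1.1,0],[0,0,0],150],[[-0.05,-1.1,0],[0,0,0],150],[[-0.05,-1.1,0],[0,0,0],150],[[-0.05,-1.1,0],[0,0,0],150],[[-0.05,-1.1,0],[0,0,0],150],[[-0.05,-1.1,0],[0,0,0],150]]'
python3 - <<'E'
from h import *
from workcell import manip
status(go=(.046,.0085,.013))
c=manip.camera("top");cv2.imwrite("pics/t6.png",cv2.resize(c["pixels"][120:300,260:500,::-1],None,fx=3,fy=3))
c=manip.camera("side");cv2.imwrite("pics/s6.png",cv2.resize(c["pixels"][180:400,160:460,::-1],None,fx=2.6,fy=2.6))
E
```

```text
clock: 5.9
position: [0.5653, 0.0591, 0.02]
ee_rot: [0.844, -0.021, -0.012, 0.536]
ft_force: [0.7, 1.5, -0.5]
grip_width: 0.411
t 5.9 pos [0.5653 0.0591 0.02  ] tip [0.5646 0.0437 0.0128] cabtip [-0.0168  0.0102  0.0128] 
 f [ 0.7019  1.4782 -0.5208] grip 0.4108462955360136 q [-1.1472  1.1238  0.7779  1.5423  0.231   1.3486 -0.654 ] 
 axis [-0.0428 -0.9041 -0.4251] rotleft [-0.1521  0.0833 -0.1575] 0.23423658301705216
 shift cm [-0.4848 -6.259   0.0197]
```

View pics/s6.png

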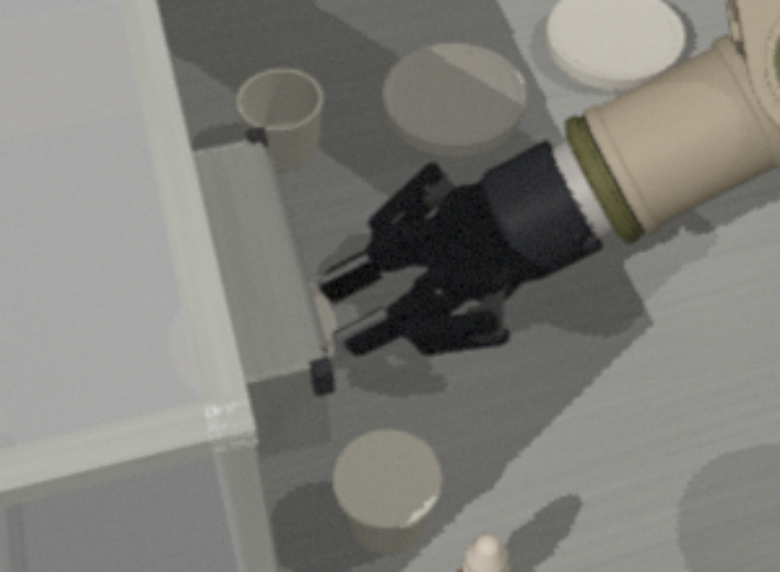

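View pics/t6.png

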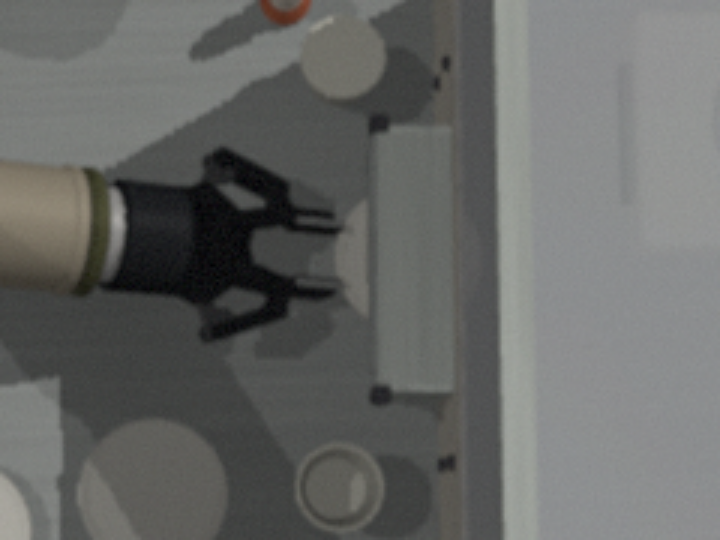

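The dish is under the surround with only its near edge showing, at top crop x=340 to 370, and the neighbours are untouched. Now the last stretch.

```bash
python3 -m pendant '[[[-0.08,-1.0,0],[-0.1,0,-0.1],150],[[-0.08,-1.0,0],[0,0,0],150],[[-0.08,-1.0,0],[0,0,0],150],[[-0.08,-1.0,0],[0,0,0],150],[[-0.05,-1.0,0],[0,0,0],150],[[-0.05,-0.8,0],[0,0,0],150]]'
python3 - <<'E'
from h import *
from workcell import manip
status(go=(.05,.0085,.013))
E
```

```text
clock: 6.75
position: [0.5608, -0.0028, 0.0201]
ee_rot: [0.843, -0.022, -0.013, 0.537]
ft_force: [0.6, 1.4, 1.2]
grip_width: 0.412
t 6.75 pos [ 0.5608 -0.0028  0.0201] tip [ 0.56   -0.0182  0.013 ] cabtip [0.0453 0.0088 0.013 ] 
 f [0.6071 1.4135 1.2247] grip 0.41189354386128413 q [-1.1193  1.1008  0.8038  1.6437  0.2632  1.2425 -0.6438] 
 axis [-0.0448 -0.905  -0.4231] rotleft [-0.0288  0.091  -0.0227] 0.09809716704543195
 shift cm [-0.0537 -0.4632  0.0037]
```

```bash
python3 -m pendant '[[[-0.05,-0.5,0],[0,0,0],150],[[0,0,0],[0,0,0],150]]'
python3 - <<'E'
from h import *
from workcell import manip
status(go=(.05,.0085,.013))
c=manip.camera("top");cv2.imwrite("pics/t7.png",cv2.resize(c["pixels"][100:300,300:560,::-1],None,fx=2.9,fy=2.9))
c=manip.camera("side");cv2.imwrite("pics/s7.png",cv2.resize(c["pixels"][180:400,160:460,::-1],None,fx=2.6,fy=2.6))
E
```

```text
clock: 7.0
position: [0.56, -0.009, 0.0202]
ee_rot: [0.843, -0.022, -0.013, 0.537]
ft_force: [0.6, -0.3, -0.3]
grip_width: 0.412
t 7.0 pos [ 0.56   -0.009   0.0202] tip [ 0.5592 -0.0243  0.013 ] cabtip [0.0515 0.0084 0.013 ] 
 f [ 0.5525 -0.3064 -0.2598] grip 0.41195988970935393 q [-1.1161  1.0989  0.8064  1.6531  0.2662  1.2325 -0.6429] 
 axis [-0.0457 -0.905  -0.4229] rotleft [-0.0137  0.0803  0.0254] 0.08532362292431585
 shift cm [ 0.0224  0.1486 -0.0001]
```

View pics/t7.png

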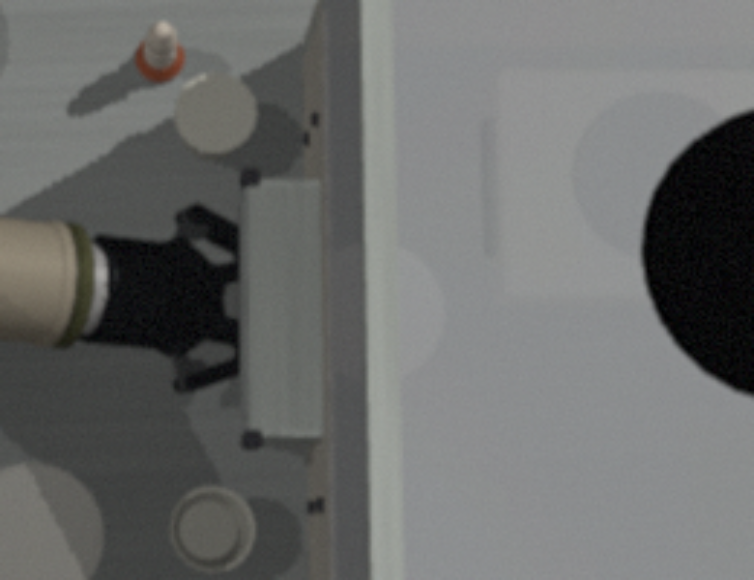

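View pics/s7.png

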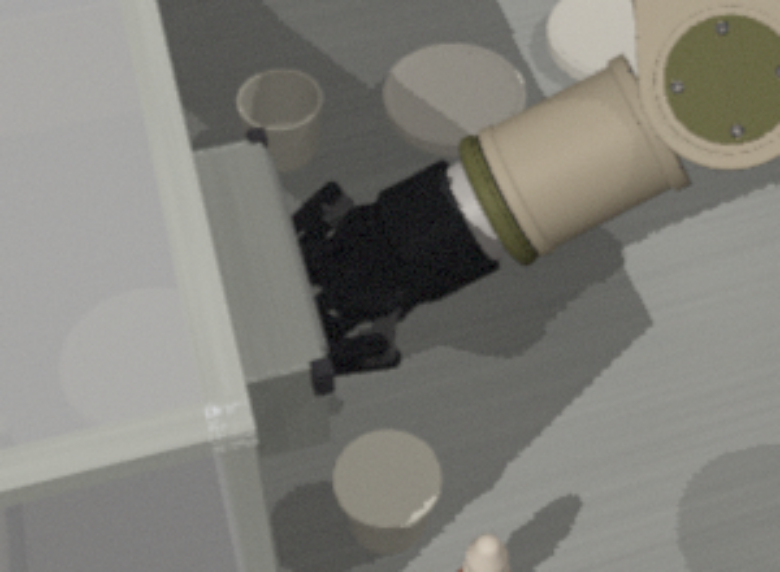

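```bash
python3 -c "
from h import *
print('far rim',cab(onz(ld('top0.npz'),(300+444/2.9,100+312/2.9),.016)))
print('side near/centre',cab(onz(ld('side0.npz'),(160+133/2.6,180+362/2.6),.016)))"
```

```text
far rim [0.15209477 0.00797409 0.016     ]
side near/centre [0.10810535 0.01071637 0.016     ]
```

From the top view the dish's far rim is about 152 mm past the flap, so its centre is near 100 mm, which clears the 88 mm the flap needs. Next I'll draw the fingers straight back out.

```bash
python3 -m pendant '[[[0.05,0.8,0],[0,0,0],150],[[0.05,1,0],[0,0,0],150],[[0.08,1.5,0],[0,0,0],150],[[0.08,1.5,0],[0,0,0],150],[[0.08,1.5,0],[0,0,0],150],[[0.1,2,0],[0,0,0],150],[[0.1,2,0],[0,0,0],150],[[0.1,2,0],[0,0,0],150],[[0.1,2,0],[0,0,0],150],[[0,0,0],[0,0,0],150],[[0,0,0],[0,0,0],150]]'
python3 - <<'E'
from h import *
from workcell import manip
status()
for n,b in(("top",(300,100,560,300)),("side",(160,180,460,400))):
    c=manip.camera(n);np.savez(n+"8.npz",**c);cv2.imwrite(f"pics/{n}8.png",cv2.resize(c["pixels"][b[1]:b[3],b[0]:b[2],::-1],None,fx=2.6,fy=2.6))
E
```

```text
clock: 8.48
position: [0.5678, 0.1469, 0.0198]
ee_rot: [0.843, -0.02, -0.012, 0.537]
ft_force: [-0.4, -0.8, -0.6]
grip_width: 0.412
t 8.475 pos [0.5678 0.1469 0.0198] tip [0.5671 0.1315 0.0126] cabtip [-0.1045  0.0083  0.0126] 
 f [-0.4067 -0.8159 -0.5558] grip 0.4117453829741482 q [-1.1738  1.1739  0.7455  1.374   0.1884  1.5043 -0.6706] 
 axis [-0.0416 -0.9048 -0.4237] rotleft [-0.065   0.0645 -0.2361] 0.25321610620449453
```

View pics/top8.png

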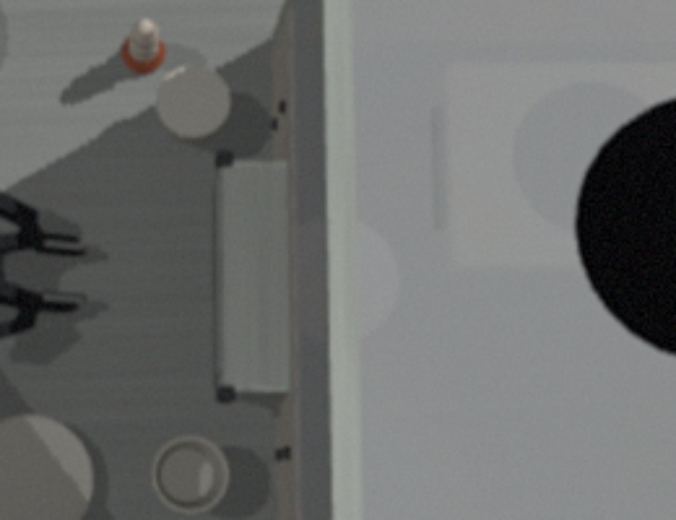

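View pics/side8.png

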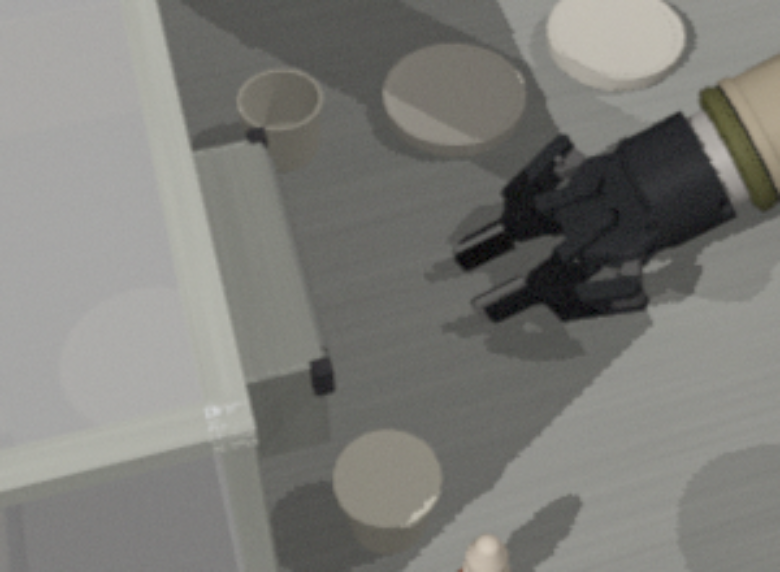

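The fingers are out, at top crop (80,245) and (80,300). The dish still shows inside the pane with its rim at crop x≈398, unmoved, and the cups and test piece are in place. I'll lift off the bench a little, let the flap settle and look again.

```bash
python3 -m pendant '[[[0.1,1.5,0.5],[0,0,0],150],[[0.1,1.5,1.5],[0,0,0],150],[[0,1,1.5],[0,0,0],150],[[0,0,0],[0,0,0],150],[[0,0,0],[0,0,0],150],[[0,0,0],[0,0,0],150],[[0,0,0],[0,0,0],150],[[0,0,0],[0,0,0],150],[[0,0,0],[0,0,0],150],[[0,0,0],[0,0,0],150],[[0,0,0],[0,0,0],150],[[0,0,0],[0,0,0],150]]'
python3 - <<'E'
from h import *
from workcell import manip
status()
for n in("top","side"):
    a=manip.camera(n);z=ld(n+"0.npz")
    # bystander displacement: image shift between start and now
    for nm,w in(("cup_lid",(360,125,388,153)),("cup_open",(358,267,388,297)),("tp",(345,102,366,130))) if n=="top" else (("cup_lid",(285,343,333,395)),("cup_open",(248,205,287,238)),("tp",(330,382,364,420))):
        g=lambda c:cv2.cvtColor(c["pixels"],cv2.COLOR_RGB2GRAY)
        t=g(z)[w[1]:w[3],w[0]:w[2]]; s=g(a)[w[1]-8:w[3]+8,w[0]-8:w[2]+8]
        r=cv2.matchTemplate(s,t,cv2.TM_CCOEFF_NORMED);print(n,nm,np.subtract(cv2.minMaxLoc(r)[3],8),r.max())
    # mouth region: depth around the flap/bench just in front
    cv2.imwrite(f"pics/{n}9.png",cv2.resize(a["pixels"][150:300,290:470,::-1] if n=="top" else a["pixels"][210:400,160:360,::-1],None,fx=3,fy=3)*1)
E
```

```text
clock: 10.07
position: [0.569, 0.1869, 0.0559]
ee_rot: [0.843, -0.021, -0.014, 0.537]
ft_force: [-0.2, 0.1, -0.5]
grip_width: 0.414
t 10.075 pos [0.569  0.1869 0.0559] tip [0.5682 0.1715 0.0487] cabtip [-0.1446  0.0074  0.0487] 
 f [-0.1689  0.0688 -0.4805] grip 0.4144283071991498 q [-1.1883  1.1558  0.7536  1.2937  0.1889  1.6086 -0.6485] 
 axis [-0.0455 -0.9054 -0.4222] rotleft [ 0.0243 -0.0307 -0.0366] 0.053601076199545704
top cup_lid [0 0] 0.98821265
top cup_open [0 0] 0.9780265
top tp [0 0] 0.99558675
side cup_lid [0 0] 0.99391526
side cup_open [0 0] 0.9607793
side tp [0 0] 0.9968238
```

View pics/side9.png

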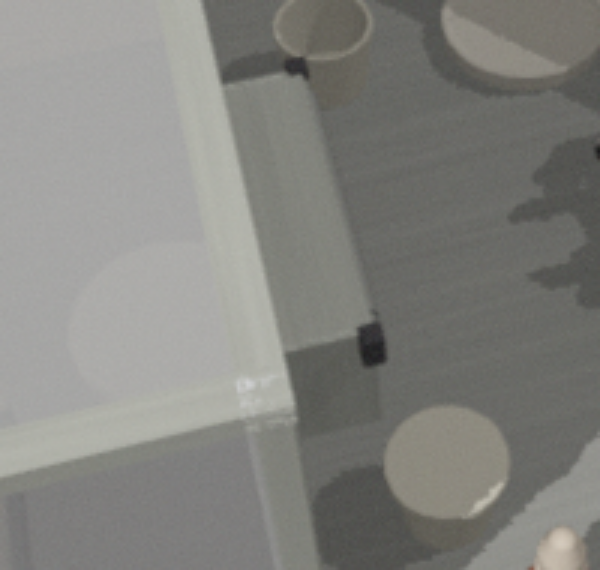

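View pics/top9.png

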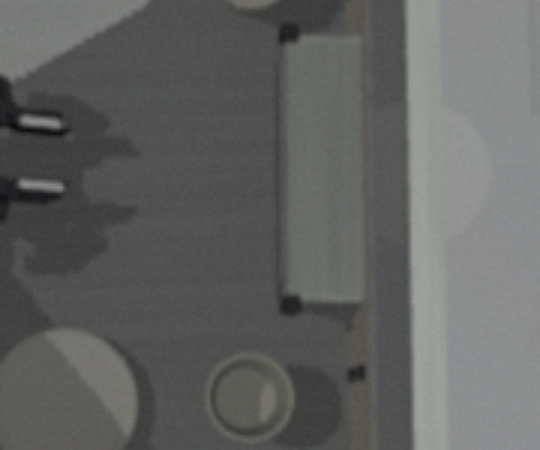

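The dish lies flat inside, far rim at top crop (490,170), and the mouth is empty with the gripper well clear.

```bash
python3 -c "
from workcell import manip
print(manip.hand_in())"
```

```text
the job is handed in; nothing more can be done
None
```

I pushed the farthest dish straight along the bench with two partly closed fingertips, tool tilted 25° below level. It went under the flap until its centre was about 100 mm past the flap's plane. Then I drew the fingers straight back out, lifted clear and handed the job in at about 10 s.

- **Dish:** the far rim measured about 152 mm past the plane in the top view, and did not move as the fingers came out. A hand-picked point in the side view gave a centre at about 108 mm, so the two disagree by about 8 mm; both are past the 88 mm the flap needs to drop.
- **Neighbours:** the test piece and both cups showed no shift in either view.
- **Robot:** the readings I took showed under 2 N at the wrist. At the end the hand touched nothing.
- **Flap:** neither camera could see it under the surround. That it is shut rests on the dish being clear, the fingers being out, and about 2 s of settling.

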